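# Tighten a slotted clamp screw with a flat driver

### The arm

A 6-joint arm with a two-finger parallel gripper is mounted at the origin on a cart in front of the work surface, level with it; the furniture and walls round the work are solid. World frame = base frame: x ahead of the robot, y to its left, z up, the work surface at z = 0. Lengths are in m, angles in rad, forces in N, time in s.
With the tool pointing down it reaches from about 0.375 to 0.9 m from the base axis. Payload 3.1 kg.
Tool frame: the origin (TCP) lies between the finger pads; the fingertips stand 22 mm ahead of it and the grasp point (between the pads) lies 3 mm ahead of it; z points along the fingers, y is the line along which they close (so a half turn about z gives the same grasp; the last joint's range is limited). The gripper opens to 87 mm and grips with 3 to 60 N. Pads are 19 mm wide; open, the fingers measure 117 mm over their backs; the gripper's body (75 mm by 190 mm) begins 51 mm behind the grasp point.
Start: joints at [-1.472, 0.527, 1.433, -0, 1.181, -0.178], TCP at [0.171, -0.601, 0.245] pointing down, gripper open.
Joint ranges: [-3.08, 3.08], [-0.75, 2.2], [0.22, 2.44], [-1.43, 4.57], [0, 2.65], [-2.85, 2.85]. Speed limits (rad/s): [2.79, 2.79, 3.14, 3.14, 3.14, 3.14].

### API

Orientations are given as a unit quaternion [x, y, z, w].
In Python, from rig import robot gives the robot as it stands.
- The arm moves only by the tool move_arm, never from a script. Its argument "series" is text: rows parted by semicolons, each of 6 numbers parted by spaces: the shift along the tool's x, y, z in mm, then the turn, a rotation vector about the tool's x, y, z in degrees. In form: dx dy dz ax ay az; .... A call has 1 to 8 rows; each row is the pose to reach, as a shift and turn from the pose commanded when the call began, along the tool's axes at that moment; what a row does not reach only later rows make up. A row lasts 1/12 s, in which the tool goes at most 41.7 mm and 7.16 degrees, less where a joint would pass 70% of its speed; a pose out of reach is approached as far as the arm can. A call with a gripper value outside its range is refused whole. "jaw" is the opening, from 0 (shut) to 1 (fully open), set as the call begins (left out, the last holds). The fingers move at their own pace and stop on an object; "newtons" is the grip in N (left out, the last holds). Time passes only in rows, so rows that repeat a pose let the fingers close. It gives the time, the measured TCP pose, the force, the opening and the grip force at its end, in the units of the state.
- robot.get_obs(): the state, without advancing time (a new reading comes with each control period).
- robot.camera(name): name is "side" or "top" or "wrist"; returns a dict with "img" (400x640x3 uint8, red, green, blue), "mtx" (3x3 intrinsics, pixels), "world_to_cam" (4x4, takes a point from world to camera coordinates). Camera axes: x right, y down, z forward; pixel columns grow to the right and rows downward; lengths in m; the calibration is good to about 2 mm. A picture is of the moment at which its call begins. There is no depth.
- robot.hand_in(): hands the job in; it is judged then, once.
Trained networks look in a picture, given as the dict that the camera call returned (one of the last four; its "shot" number tells which), for a name from the list of things; names that differ only in an ending like _2 or _b are one class to them, and where a whole thing is asked for, a point or a joint stands for the part that bears it (a point fixed in the world has none). Each returns a list of dicts, best first, with "p" (0 to 1); they miss things now and then, are a little off and sometimes report something else, mostly with a low value. They report only what shows in the picture. A call takes as long as a camera call.
- robot.search_frame(picture, thing): "xyz" ([x, y, z] in m, in world coordinates, good to about 4 mm: the middle of the surface that is visible of it).
- robot.tip_of(picture, thing): "xyz" ([x, y, z] in m, in world coordinates, good to about 4 mm: a listed point, or the origin of a listed thing).
The state is a dict: "time": time; "q": joint angles; "joint_velocities": joint speeds; "joint_torque": joint torques, N m; "position": TCP position; "tool_rot": TCP orientation; "ft_force": force on the tool from outside, world axes, zero at the start; "moment": the same for the moment, N m; "grip_width": finger opening in m; "grip_force": force on a finger pad.
Only numpy, scipy, OpenCV 4.12 (cv2) and the standard library are available. Lean on these libraries where they do the work, as an engineer would, in place of code of your own. Each camera call takes 0.05 s, during which the arm holds its last target. There are 200 camera calls.

### The job

Clamp the gauge block in the small fixture: take the flat driver from its stand, seat its blade in the slot of the fixture's screw and, with the blade kept in the slot, turn the screw gently clockwise until the jaw grips the block firmly against the end stop, without overtightening it. Then put the driver back upright in its stand and let go.

Things in the scene. Friction and masses are not known exactly. Their poses are not given: they have to be found in the camera images.
- fixture: clamping fixture, fixed to the bench: dark steel plate 80 (x) x 160 (y) x 12 mm with, along its +y, an aluminium housing with the slotted screw upright in its top (44 mm high), a steel jaw, the gauge block and an end stop. A dark collar ring round the screw head (36 mm outside, 27 inside) ends 0.5 mm below the head's top; nothing on it stands higher. Origin under the plate.
- slot (a point): middle of the slot's mouth in the screw head: on the screw's vertical axis, at the head's top face, 50.5 mm above the bench; x axis along the slot (either way round is the same), z up. The steel head is 24 mm across; the slot is 4 mm wide, 5 mm deep, 24 mm long, open at both ends; the blade has some 0.2 rad of play in it either way. The head does not rise or sink as it turns.
- screw (a joint): turn of the screw, rad, clockwise from above; starts at 0.05 to 0.3. Friction about 0.09 N m; stays where left. Each rad drives the jaw 4 mm: it pushes the block up to the stop, then grips it, 0.3 to 1.1 rad after the start. The grip then climbs to 15 N in about 0.1 rad, 35 N in 0.15 rad; the torque rises 0.004 N m per newton, half that at standstill (0.04 is right).
- jaw: steel jaw 38 x 10 x 20 mm that slides along the fixture's +y; origin at the foot of its gripping face
- block: loose steel gauge block 35 (x) x 15 (y) x 22 mm standing on the fixture's plate between jaw and end stop, with a few mm of play; origin under its centre. 5 to 25 N of jaw force hold it firmly; over 40 N is overtightened. Keep the driver's press on the screw to about 5 N, never over 15.
- driver: stubby flat driver, about 0.12 kg, 116 mm long, upright in its stand: black square handle 26 x 26 mm with flat sides, from 50 to 112 mm above the blade tip (and a 4 mm cap); steel shank of 8 mm; flat blade 14 mm wide (x), 2.4 mm thick (y), 14 mm long. Origin at the middle of the tip, z up the shaft; handle sides square to x and y.
- handle_mid (a point): middle of the driver's handle, 81 mm above the blade tip; the place to grip it from above
- stand: wooden stand, a fixed block 80 x 80 x 60 mm with a 19 mm square chamfered hole in the middle of its top, right through; the driver hangs in it by its handle's shoulder, blade tip 10 mm above the bench. Origin under its centre. Between stand and fixture, at the back, a slim camera stand rises about 0.2 m: pass in front of it.

How it is judged:
By the outcome, as a careful person would: the job done as asked, in the order asked, and still so for the second after the job is handed in, with the robot touching nothing.
It also fails if it takes over 72 s, if anything falls off the work surface, if the arm or the gripper's body presses on something with over 40 N, if the wrist force passes 120 N, or if a joint passes its speed limit or range.

## Working session

There is one attempt and no reset: what is moved stays moved. The work goes in short steps, Python scripts to look and compute and a tool call to move; the robot and the scene stay as the last step left them, time stands still between calls to the robot, and variables do not carry over. Pictures are saved under pics/ and viewed, at most 10 in all, crops included, and the job is handed in when it is done.

Besides the shell and the picture viewer there is one more tool, called after "Call:" by a JSON object that holds its "op" and its "data", one argument or row to a line. move_arm: Moves the arm, as the interface text tells. Its arguments: {"type":"object","properties":{"series":{"type":"string"},"jaw":{"type":"number"},"newtons":{"type":"number"}},"required":["series"]}

```bash
mkdir -p pics; ls
cat > h.py <<'E'
from rig import robot
import numpy as np, cv2
from scipy.spatial.transform import Rotation as R
def snap(n,save=None):
    p=robot.camera(n)
    if save: cv2.imwrite('pics/'+save,cv2.cvtColor(p['img'],cv2.COLOR_RGB2BGR))
    return p
def proj(p,X):
    c=p['world_to_cam']@np.append(X,1); u=p['mtx']@c[:3]; return u[:2]/u[2]
def ray(p,uv,z):
    T=np.linalg.inv(p['world_to_cam']); d=T[:3,:3]@np.linalg.solve(p['mtx'],[*uv,1]); o=T[:3,3]
    return o+d*(z-o[2])/d[2]
def tool(X):
    o=robot.get_obs(); r=R.from_quat(o['tool_rot']); return 1000*r.inv().apply(np.array(X)-o['position'])
E
python3 - <<'E'
from h import *
o=robot.get_obs(); print({k:np.round(v,3) for k,v in o.items()}); print(R.from_quat(o['tool_rot']).as_matrix().round(3))
for n in ['top','side','wrist']:
    p=snap(n,n+'0.png'); print(n,np.linalg.inv(p['world_to_cam']).round(3)[:3,3],p['mtx'][0,0])
    for t in ['slot','driver','handle_mid','stand','fixture','block','jaw']:
        for f in (robot.tip_of,robot.search_frame):
            r=f(p,t)[:1]
            for d in r: print(t,f.__name__,np.round(d['xyz'],4),round(d['p'],2),proj(p,d['xyz']).round())
E
```

```text
pics
{'time': np.float64(0.0), 'q': array([-1.473,  0.528,  1.434,  0.   ,  1.181, -0.179]), 'joint_velocities': array([ 0.   ,  0.   , -0.002, -0.001,  0.002, -0.001]), 'joint_torque': array([ 2.0000e-03, -4.4004e+01, -1.7659e+01,  6.3000e-02,  5.8000e-02,
       -0.0000e+00]), 'position': array([ 0.171, -0.601,  0.244]), 'tool_rot': array([ 0.99 ,  0.138,  0.   , -0.001]), 'ft_force': array([ 0.81 ,  0.276, -0.019]), 'moment': array([-0.017,  0.024, -0.003]), 'grip_force': np.float64(0.0), 'grip_width': np.float64(0.087)}
[[ 0.962  0.273 -0.   ]
 [ 0.273 -0.962  0.002]
 [ 0.    -0.002 -1.   ]]
top [ 0.438 -0.027  1.032] 400.6969556602099
slot call [0.5682 0.1931 0.0445] 0.6 [236. 180.]
driver call [ 0.4737 -0.2873  0.0087] 0.64 [427. 217.]
driver call [ 0.4727 -0.2783  0.1226] 0.59 [436. 216.]
handle_mid call [ 0.4738 -0.2866  0.0917] 0.7 [436. 216.]
handle_mid call [ 0.4728 -0.279   0.1214] 0.61 [436. 216.]
stand call [ 0.4768 -0.2814  0.0022] 0.74 [424. 216.]
stand call [ 0.4699 -0.2682  0.0577] 0.64 [425. 218.]
fixture call [ 0.563   0.2318 -0.0026] 0.96 [225. 184.]
fixture call
[... 278 characters left out ...]
06689034
slot call [0.571  0.1877 0.0522] 0.42 [332. 157.]
driver call [ 0.4742 -0.2854  0.0091] 0.93 [310. 296.]
driver call [ 0.4724 -0.2969  0.1046] 0.74 [309. 271.]
handle_mid call [ 0.4739 -0.2859  0.0908] 0.58 [309. 271.]
handle_mid call [ 0.4686 -0.2951  0.1078] 0.62 [307. 270.]
stand call [ 0.4733 -0.2856  0.0015] 0.81 [310. 298.]
stand call [ 0.4687 -0.3157  0.0622] 0.67 [308. 292.]
fixture call [0.565  0.2317 0.0046] 0.87 [328. 162.]
fixture call [0.5606 0.1851 0.0127] 0.85 [328. 168.]
block call [0.5623 0.2542 0.0142] 0.37 [327. 156.]
block call [ 0.4707 -0.3133  0.0643] 0.73 [309. 290.]
jaw call [0.561  0.2413 0.0167] 0.52 [327. 157.]
wrist [ 0.243 -0.582  0.384] 288.439481251617
```

Run:
```python
import cv2,numpy as np
a=cv2.imread('pics/top0.png')
f=lambda u,v:cv2.resize(a[v-30:v+30,u-40:u+40],(400,300),interpolation=cv2.INTER_CUBIC)
cv2.imwrite('pics/c1.png',np.vstack([np.hstack([f(431,216),f(225,183)]),cv2.resize(a[100:340,120:520],(800,300*800//800))]))
```

```text
(no output)
```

View pics/c1.png

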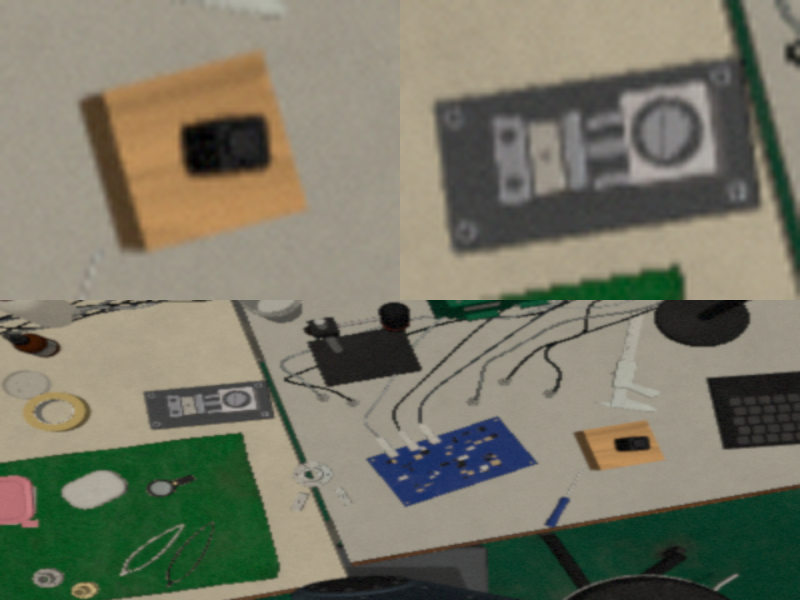

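The top view shows the stand (yaw about 14°) with the black handle about square to the world. The screw slot runs roughly along world x, and the block sits between the jaw and stop. I'll move near the driver for a close look.

Call:
{"op": "move_arm", "data": {
  "series": "364 -172 0 0 0 -74;364 -172 0 0 0 -74;364 -172 0 0 0 -74;364 -172 0 0 0 -74;364 -172 0 0 0 -74;364 -172 0 0 0 -74;364 -172 0 0 0 -74;364 -172 0 0 0 -74",
  "jaw": 1
}}

```text
time: 2.92
position: [0.4231, -0.3804, 0.2448]
tool_rot: [0.801, 0.598, 0.0, 0.0]
ft_force: [0.7, -0.5, -0.1]
grip_width: 0.087
grip_force: 0.0
```

Run:
```python
from h import *
o=robot.get_obs(); print(o['q'].round(3),o['position'].round(3),R.from_quat(o['tool_rot']).as_matrix().round(3)[:,0], tool([.474,-.336,.245]))
```

```text
[-0.929  0.452  1.576  0.     1.114 -0.641] [ 0.423 -0.38   0.245] [ 0.284  0.959 -0.   ] [56.98588223 36.20163931 -0.23855148]
```

Call:
{"op": "move_arm", "data": {
  "series": "57 36 0 0 0 -18;57 36 0 0 0 -18;57 36 0 0 0 -18;57 36 0 0 0 -18"
}}

```text
time: 3.25
position: [0.4741, -0.3361, 0.2446]
tool_rot: [0.698, 0.716, -0.0, 0.0]
ft_force: [-0.4, -0.2, 0.2]
grip_width: 0.0872
grip_force: 0.0
```

Run:
```python
from h import *
o=robot.get_obs(); print(o['q'].round(3),o['position'].round(3),R.from_quat(o['tool_rot']).as_matrix().round(3)[:,0])
p=snap('wrist','w1.png')
print(np.linalg.inv(p['world_to_cam']).round(3))
for t in ['driver','handle_mid','stand']:
  for d in robot.tip_of(p,t)[:1]: print(t,np.round(d['xyz'],4),round(d['p'],2),proj(p,d['xyz']).round())
```

```text
[-0.809  0.468  1.545 -0.     1.128 -0.834] [ 0.474 -0.336  0.245] [-0.025  1.    -0.   ]
[[ 1.     0.024  0.008  0.472]
 [ 0.025 -0.961 -0.275 -0.262]
 [ 0.001  0.276 -0.961  0.384]
 [ 0.     0.     0.     1.   ]]
driver [ 0.4762 -0.2818  0.0137] 0.64 [324. 132.]
handle_mid [ 0.4767 -0.2812  0.0917] 0.68 [325. 136.]
stand [ 0.4758 -0.2829  0.0007] 0.59 [323. 133.]
```

View pics/w1.png

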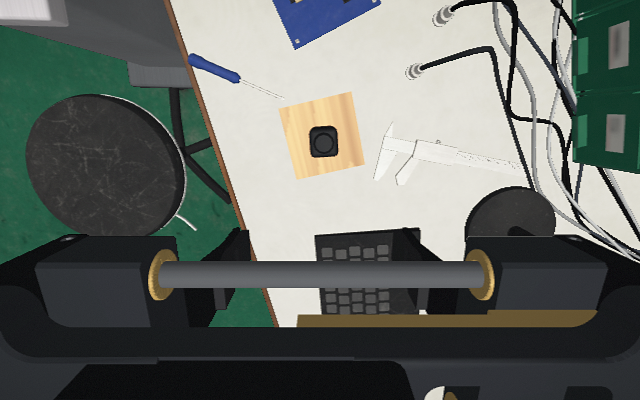

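The wrist view shows the handle cap at about (323,142) in the middle of the wooden stand. I'll measure its centre and yaw from this picture.

Run:
```python
from h import *
p=snap('wrist'); im=p['img'][95:180,275:370]
for nm,m,z in(('cap',(im.max(2)<70),.12),('wood',(im[:,:,0].astype(int)-im[:,:,2]>40),.06)):
    c=max(cv2.findContours(m.astype(np.uint8),0,2)[0],key=cv2.contourArea)
    r=cv2.minAreaRect(c); b=cv2.boxPoints(r)+[275,95]
    P=np.array([ray(p,x,z) for x in b]); e=np.diff(P[:3],axis=0)
    print(nm,r,P.mean(0).round(4),np.degrees(np.arctan2(e[:,1],e[:,0])).round(1),np.linalg.norm(e,axis=1).round(4))
print(tool([*P.mean(0)[:2],0]))
t=snap('top'); s=snap('side')
for q in(t,s):
    for d in robot.tip_of(q,'handle_mid')[:1]: print(d['xyz'])
```

```text
cap ((50.11724853515625, 43.906898498535156), (30.22855567932129, 27.32196617126465), 85.2363510131836) [ 0.4747 -0.2843  0.12  ] [  5.7 -83.1] [0.0242 0.0267]
wood ((48.80898666381836, 38.505615234375), (74.50344848632812, 74.80326080322266), 77.00537872314453) [ 0.4742 -0.2842  0.06  ] [ 13.3 -73.5] [0.0793 0.0796]
[ 54.25075935   3.09414406 244.54070236]
[0.4731, -0.2873, 0.0945]
[0.4719, -0.2837, 0.0922]
```

Call:
{"op": "move_arm", "data": {
  "series": "52 2 40 0 0 -4.5;52 2 80 0 0 -4.5;52 2 120 0 0 -4.5;52 2 150 0 0 -4.5;52 2 150 0 0 -4.5;52 2 150 0 0 -4.5"
}}

```text
time: 4.2
position: [0.4722, -0.2847, 0.0923]
tool_rot: [0.672, 0.741, 0.0, -0.003]
ft_force: [0.3, -0.8, 0.1]
grip_width: 0.0869
grip_force: 0.0
```

Run:
```python
from h import *
for i in range(2):
    o=robot.get_obs(); print(o['q'].round(3),o['position'].round(4),R.from_quat(o['tool_rot']).as_matrix().round(4)[:2]); robot.camera('top')
snap('side','s2.png')
a=cv2.imread('pics/s2.png')[190:340,210:410]; cv2.imwrite('pics/s2c.png',cv2.resize(a,(800,600)))
```

```text
[-0.745  0.656  1.736 -0.     0.757 -0.843] [ 0.4722 -0.2847  0.0923] [[-0.098   0.9952 -0.005 ]
 [ 0.9952  0.098   0.0046]]
[-0.745  0.652  1.733 -0.     0.756 -0.843] [ 0.4739 -0.2863  0.0948] [[-9.790e-02  9.952e-01 -3.000e-04]
 [ 9.952e-01  9.790e-02  3.000e-04]]
```

View pics/s2c.png

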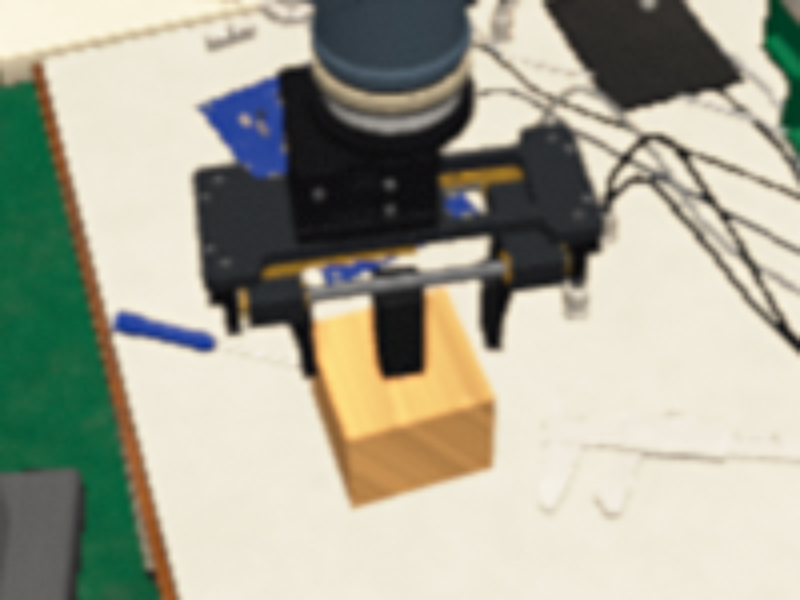

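The fingers straddle the handle around (400,320) in the crop, clear of the stand. Closing now.

Call:
{"op": "move_arm", "data": {
  "series": "1.5 0 0 0 0 0;1.5 0 0 0 0 0;1.5 0 0 0 0 0;1.5 0 0 0 0 0;1.5 0 0 0 0 0;1.5 0 0 0 0 0;1.5 0 0 0 0 0;1.5 0 0 0 0 0",
  "jaw": 0,
  "newtons": 45
}}

```text
time: 5.02
position: [0.4735, -0.2842, 0.0945]
tool_rot: [0.671, 0.741, -0.0, -0.0]
ft_force: [0.3, 0.6, -0.1]
grip_width: 0.0416
grip_force: 0.0
```

Call:
{"op": "move_arm", "data": {
  "series": "0 0 0 0 0 0;0 0 0 0 0 0;0 0 0 0 0 0;0 0 0 0 0 0;0 0 0 0 0 0;0 0 0 0 0 0"
}}

```text
time: 5.52
position: [0.4735, -0.2841, 0.0944]
tool_rot: [0.671, 0.741, -0.0, -0.0]
ft_force: [0.2, -1.2, -1.2]
grip_width: 0.0255
grip_force: 45.0
```

Call:
{"op": "move_arm", "data": {
  "series": "0 0 -20 0 0 0;0 0 -50 0 0 0;0 0 -85 0 0 0;0 0 -120 0 0 0;0 0 -130 0 0 0;0 0 -130 0 0 0;0 0 -130 0 0 0"
}}

```text
time: 6.1
position: [0.4731, -0.2838, 0.2242]
tool_rot: [0.671, 0.741, -0.0, -0.0]
ft_force: [-0.3, -0.1, -1.7]
grip_width: 0.0257
grip_force: 45.0
```

Run:
```python
from h import *
s=snap('side','s3.png'); u,v=proj(s,[.4735,-.284,.17]).astype(int)
o=robot.get_obs(); print(o['position'].round(4),o['ft_force'])
for d in robot.tip_of(s,'driver')[:1]: print(d)
a=cv2.imread('pics/s3.png')[v-40:v+50,u-60:u+60]; cv2.imwrite('pics/s3c.png',cv2.resize(a,(800,600),interpolation=cv2.INTER_CUBIC))
```

```text
[ 0.4725 -0.2833  0.223 ] [-0.22248202  0.85662654 -1.88144503]
{'xyz': [0.4723, -0.2853, 0.1397], 'p': 0.97}
```

View pics/s3c.png

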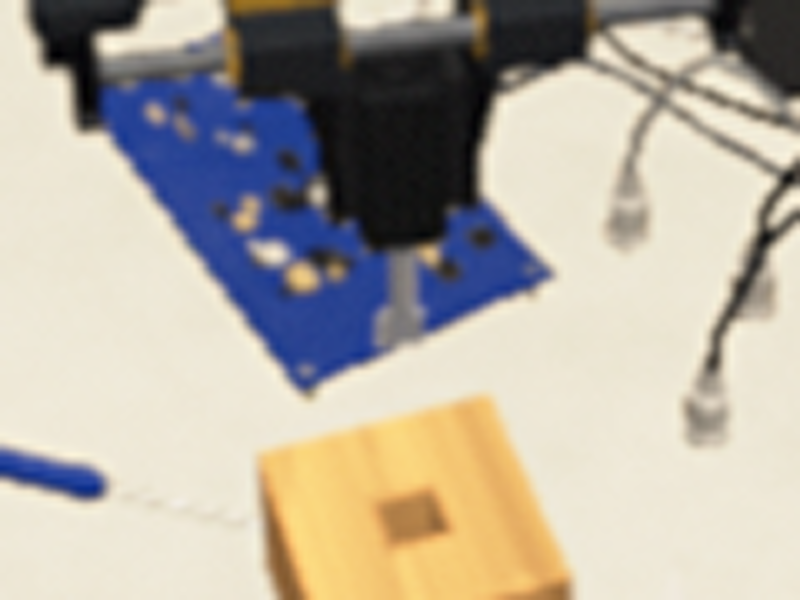

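The side view shows the blade broadside (about 400,325), so its width runs along world x, which is tool y. The tip is free of the stand. I'll carry it in front of the camera stand.

Call:
{"op": "move_arm", "data": {
  "series": "41 -5 0 0 0 0;82 -5 0 0 0 0;123 -4 0 0 0 0;164 -3 0 0 0 0;205 -2 0 0 0 0;246 0 0 0 0 0;287 0 0 0 0 0;328 0 0 0 0 0"
}}

```text
time: 6.87
position: [0.4395, 0.0441, 0.2227]
tool_rot: [0.672, 0.741, -0.001, -0.002]
ft_force: [1.4, -0.4, -0.8]
grip_width: 0.0257
grip_force: 45.0
```

Call:
{"op": "move_arm", "data": {
  "series": "36 20 0 0 0 0;36 60 0 0 0 0;36 98 0 0 0 0;36 130 0 0 0 0;36 130 0 0 0 0;36 130 0 0 0 0"
}}

```text
time: 7.37
position: [0.5674, 0.091, 0.2218]
tool_rot: [0.671, 0.741, -0.001, -0.002]
ft_force: [-0.5, -0.0, -2.0]
grip_width: 0.0258
grip_force: 45.0
```

Run:
```python
from h import *
o=robot.get_obs(); print(o['q'].round(3),o['position'].round(4),np.degrees(R.from_quat(o['tool_rot']).as_rotvec()).round(2))
p=snap('wrist','w4.png')
for t in ['slot','driver','fixture','block','jaw']:
  for d in robot.tip_of(p,t)[:1]: print(t,np.round(d['xyz'],4),round(d['p'],2),proj(p,d['xyz']).round())
u,v=proj(p,[.569,.191,.05]).astype(int); print(u,v)
a=cv2.imread('pics/w4.png')[max(0,v-60):v+90,u-100:u+100]; cv2.imwrite('pics/w4c.png',cv2.resize(a,(800,600),interpolation=cv2.INTER_CUBIC)); print(max(0,v-60),u-100)
```

```text
[-0.035  0.489  1.583 -0.     1.074 -0.134] [0.5674 0.091  0.2218] [-120.7  -133.3     0.24]
slot [0.5667 0.1934 0.0473] 0.64 [331.  88.]
driver [0.5687 0.0958 0.1379] 0.84 [324. 205.]
fixture [ 0.5648  0.236  -0.0007] 0.6 [332.  52.]
block [0.5545 0.257  0.0109] 0.9 [325.  27.]
jaw [0.5618 0.2462 0.0141] 0.63 [331.  38.]
333 90
30 233
```

View pics/w4c.png

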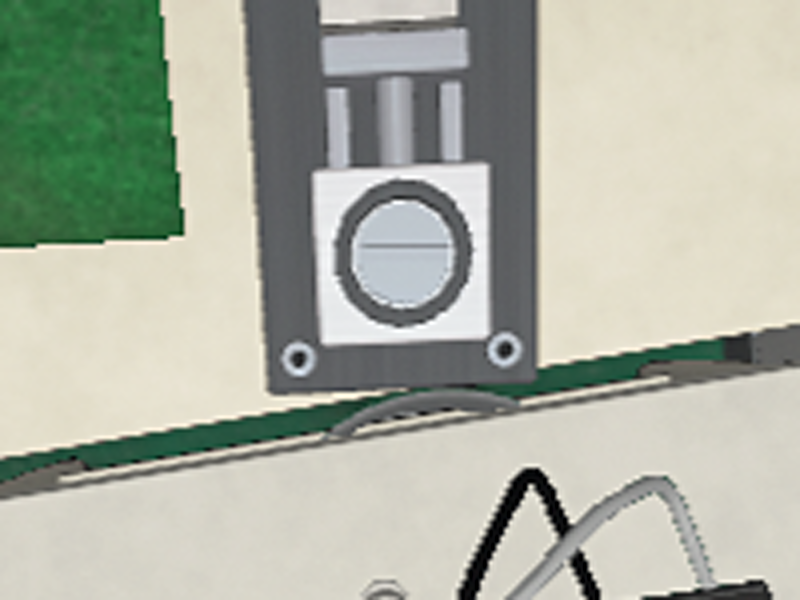

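The ring round the screw is centred at crop (403,252), which is pixel (334,93). The slot line is horizontal in the image, so it is already parallel to the blade. Next I check where the blade tip appears against its prediction.

Run:
```python
from h import *
p=snap('wrist','w5.png'); o=robot.get_obs(); r=R.from_quat(o['tool_rot'])
tip=o['position']+r.apply([0,0,.0844]); print(o['position'],r.as_matrix().round(4)[:,2],tip.round(4),proj(p,tip))
g=cv2.cvtColor(p['img'],cv2.COLOR_RGB2GRAY)
# slot ring ellipse
im=g[60:125,295:372]; m=((im>50)&(im<110)).astype(np.uint8)
print(im[:, 39].tolist())
C=ray(p,(333.75,93.1),.0505); print(C, 1000*r.inv().apply(C-tip))
u,v=proj(p,tip).astype(int); a=cv2.imread('pics/w5.png')[v-30:v+45,u-50:u+50]; cv2.imwrite('pics/w5c.png',cv2.resize(a,(800,600),interpolation=cv2.INTER_CUBIC)); print(v-30,u-50)
```

```text
[0.5660991  0.09065989 0.22447758] [-0.001  0.    -1.   ] [0.566  0.0907 0.1401] [321.88294063 210.51382046]
[168, 170, 170, 171, 171, 171, 173, 172, 173, 174, 175, 151, 213, 235, 243, 81, 94, 101, 99, 43, 241, 200, 197, 197, 197, 197, 196, 198, 198, 199, 201, 169, 198, 195, 194, 198, 199, 198, 200, 198, 199, 199, 199, 200, 200, 169, 242, 78, 97, 103, 94, 148, 241, 240, 226, 134, 96, 98, 99, 99, 99, 98, 98, 100, 99]
[0.56868468 0.18799788 0.0505    ] [96.59090255 12.29760074 89.57854961]
180 271
```

View pics/w5c.png

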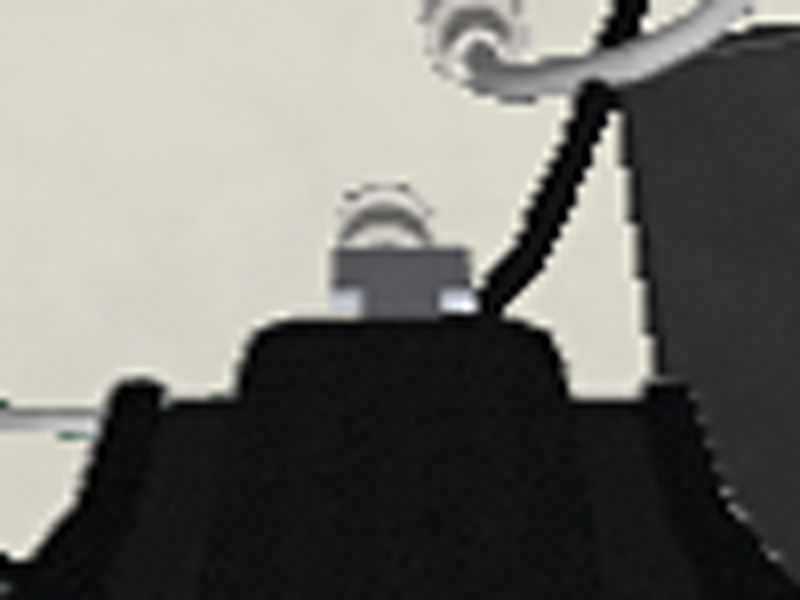

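The blade tip's front edge is at pixel (321,211), about 1.5 mm off the prediction. I'll go to 15 mm above the slot and compare again.

Call:
{"op": "move_arm", "data": {
  "series": "35 5 0 0 0 0;70 10 0 0 0 0;98 13 20 0 0 0;98 13 50 0 0 0;98 13 75 0 0 0;98 13 75 0 0 0;98 13 75 0 0 0;98 13 75 0 0 0"
}}

```text
time: 8.38
position: [0.5713, 0.1894, 0.1509]
tool_rot: [0.672, 0.741, 0.001, 0.001]
ft_force: [1.1, 0.6, -1.6]
grip_width: 0.0258
grip_force: 45.0
```

Run:
```python
from h import *
p=snap('wrist','w6.png'); s=snap('side','s6.png'); o=robot.get_obs(); r=R.from_quat(o['tool_rot'])
tip=o['position']+r.apply([0,0,.0844]); print(o['position'],o['ft_force'].round(2),r.as_matrix().round(4)[:,2],tip.round(4),proj(p,tip))
u,v=proj(p,tip).astype(int); a=cv2.imread('pics/w6.png')[v-40:v+20,u-40:u+40]
cv2.imwrite('pics/w6c.png',cv2.resize(a,(800,600),interpolation=cv2.INTER_CUBIC)); print(v-40,u-40)
```

```text
[0.57187863 0.18940076 0.15164173] [-0.43 -0.74 -0.6 ] [ 4.1e-03  6.0e-04 -1.0e+00] [0.5722 0.1895 0.0672] [322.34707903 210.75177175]
170 282
```

View pics/w6c.png

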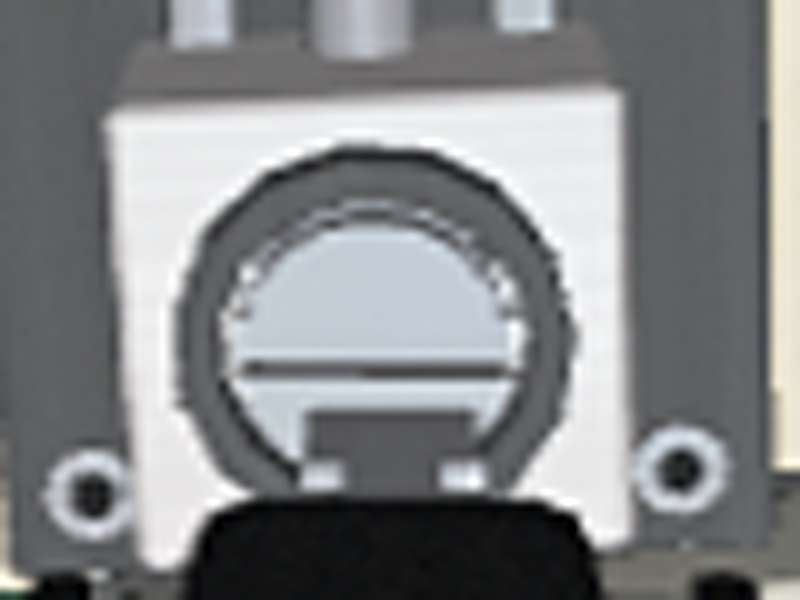

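Run:
```python
from h import *
from scipy.optimize import least_squares
p=snap('wrist'); o=robot.get_obs(); r=R.from_quat(o['tool_rot']);print(o['position'].round(4))
a=np.linspace(0,2*np.pi,360)
def ext(c,R_,z):
    q=np.array([proj(p,[c[0]+R_*np.cos(t),c[1]+R_*np.sin(t),z]) for t in a]); return [q[:,0].min(),q[:,0].max(),q[:,1].min()]
g=cv2.cvtColor(p['img'],cv2.COLOR_RGB2GRAY)
print('col319',g[178:214,319].tolist()); print('row204',g[204,295:345].tolist())
f=least_squares(lambda c:np.array(ext(c,.018,.05))-[299.8,339.4,184.8],[.569,.19]); C=f.x; print(C,f.fun)
d=np.array([np.cos(.098),np.sin(.098)]);n=np.array([-d[1],d[0]])
for k in(.002,-.002):
    for z in(.0505,.0455): print(k,z,proj(p,[*(C+k*n),z]).round(1))
tip=o['position']+r.apply([0,0,.0844])
for k in(.0012,-.0012): print('tip',k,proj(p,tip+[*(k*n),0]).round(1))
T=ray(p,(321.1,211.1),tip[2]) # seen front edge of the tip
print('tip seen',T-[*(.0012*n),0],tip, 'delta C-tip in tool mm',1000*r.inv().apply(np.array([*C,.0505])-(T-[*(.0012*n),0])))
```

```text
[0.5718 0.1894 0.1516]
col319 [104, 171, 218, 240, 236, 247, 99, 42, 96, 100, 96, 92, 132, 77, 187, 204, 203, 202, 203, 203, 203, 203, 203, 202, 202, 201, 201, 177, 80, 143, 207, 207, 179, 86, 87, 90]
row204 [237, 240, 245, 175, 98, 94, 99, 86, 132, 215, 211, 202, 203, 202, 202, 202, 202, 203, 202, 202, 202, 201, 202, 202, 201, 202, 201, 203, 201, 201, 201, 201, 201, 201, 201, 201, 199, 237, 145, 76, 97, 97, 91, 143, 231, 240, 241, 230, 173, 110]
[0.57082883 0.18863523] [-0.78460646  0.78560557  0.03104046]
0.002 0.0505 [319.6 202.9]
0.002 0.0455 [319.6 201.2]
-0.002 0.0505 [319.6 207.2]
-0.002 0.0455 [319.6 205.5]
tip 0.0012 [321.3 208.9]
tip -0.0012 [321.3 211.7]
tip seen [0.57214379 0.18757886 0.06720255] [0.57208625 0.18946881 0.06720255] delta C-tip in tool mm [ 1.17656368 -1.2717018  16.69786794]
```

The model fits: the dark band at rows 205.5–207 is the slot's −y wall. The tip needs +1.2 mm in tool x and −1.3 mm in tool y.

Call:
{"op": "move_arm", "data": {
  "series": "1.2 -1.3 4 0 0 0;1.2 -1.3 8 0 0 0;1.2 -1.3 12 0 0 0;1.2 -1.3 13 0 0 0;1.2 -1.3 13 0 0 0;1.2 -1.3 13 0 0 0"
}}

```text
time: 9.03
position: [0.5689, 0.1907, 0.1363]
tool_rot: [0.671, 0.741, -0.0, -0.0]
ft_force: [-0.3, -0.2, -1.3]
grip_width: 0.0255
grip_force: 45.0
```

Run:
```python
from h import *
p=snap('wrist','w7.png'); o=robot.get_obs(); r=R.from_quat(o['tool_rot'])
tip=o['position']+r.apply([0,0,.0844]); print(o['position'].round(4),o['ft_force'].round(2),tip.round(4),proj(p,tip))
u,v=proj(p,tip).astype(int); a=cv2.imread('pics/w7.png')[v-40:v+20,u-40:u+40]
cv2.imwrite('pics/w7c.png',cv2.resize(a,(800,600),interpolation=cv2.INTER_CUBIC)); print(v-40,u-40)
g=cv2.cvtColor(p['img'],cv2.COLOR_RGB2GRAY)
for c in(309,312,321,330):print(c,g[175:216,c].tolist())
```

```text
[0.569  0.1907 0.1365] [ 0.48 -0.22 -1.76] [0.569  0.1907 0.0521] [321.58235983 210.38407524]
170 281
309 [94, 94, 92, 113, 114, 111, 110, 112, 111, 102, 148, 203, 236, 237, 234, 236, 237, 238, 249, 124, 49, 84, 99, 101, 101, 99, 96, 128, 172, 115, 118, 199, 181, 183, 199, 200, 199, 209, 81, 86, 208]
312 [93, 94, 91, 113, 115, 110, 110, 111, 111, 103, 159, 208, 239, 237, 235, 238, 245, 170, 42, 75, 97, 97, 98, 91, 101, 146, 112, 159, 208, 207, 195, 204, 203, 204, 204, 206, 145, 152, 85, 83, 134]
321 [195, 195, 195, 195, 197, 180, 110, 109, 110, 112, 184, 223, 241, 237, 248, 101, 42, 98, 103, 101, 95, 153, 95, 112, 209, 205, 203, 204, 204, 204, 204, 203, 204, 204, 208, 178, 85, 87, 91, 90, 90]
330 [96, 97, 112, 114, 112, 111, 111, 112, 108, 141, 198, 234, 236, 235, 237, 243, 235, 48, 64, 99, 102, 98, 95, 109, 138, 122, 186, 206, 204, 203, 203, 204, 203, 204, 205, 205, 187, 197, 86, 82, 185]
```

View pics/w7c.png

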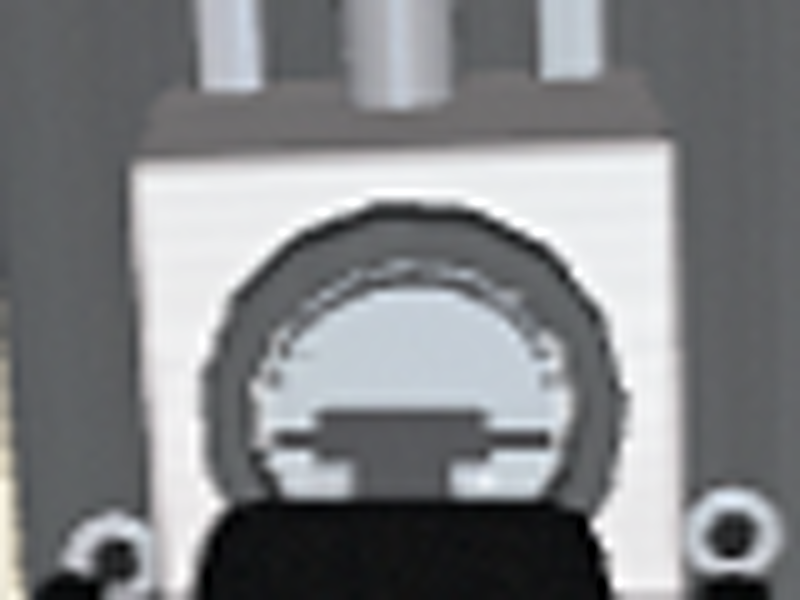

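The tip is about 1.6 mm above the head and parallel to the slot. It is about 0.6 mm too far +y and 1.3 mm left of centre. I'll correct that and descend gently, watching force.

Call:
{"op": "move_arm", "data": {
  "series": "-0.6 1 0 0 0 0;-0.6 1 1 0 0 0;-0.6 1 2 0 0 0;-0.6 1 2.5 0 0 0;-0.6 1 2.5 0 0 0"
}}

```text
time: 9.5
position: [0.5699, 0.1902, 0.1339]
tool_rot: [0.671, 0.741, -0.0, -0.0]
ft_force: [0.4, 1.0, -1.6]
grip_width: 0.0257
grip_force: 45.0
```

Call:
{"op": "move_arm", "data": {
  "series": "0 0 0.5 0 0 0;0 0 1 0 0 0;0 0 1 0 0 0"
}}

```text
time: 9.75
position: [0.5699, 0.1902, 0.133]
tool_rot: [0.671, 0.741, -0.0, -0.0]
ft_force: [-0.5, -0.4, -2.3]
grip_width: 0.0256
grip_force: 45.0
```

The tip is already about 2 mm below the head top with no contact force, so it is in the slot.

Call:
{"op": "move_arm", "data": {
  "series": "0 0 0.5 0 0 0;0 0 1 0 0 0;0 0 1.5 0 0 0;0 0 1.5 0 0 0"
}}

```text
time: 10.08
position: [0.57, 0.1902, 0.1314]
tool_rot: [0.671, 0.741, -0.0, -0.0]
ft_force: [0.2, 0.2, -1.0]
grip_width: 0.0256
grip_force: 45.0
```

Call:
{"op": "move_arm", "data": {
  "series": "0 0 0.4 0 0 0;0 0 0.8 0 0 0;0 0 0.8 0 0 0;0 0 0.8 0 0 0"
}}

```text
time: 10.42
position: [0.57, 0.1902, 0.1307]
tool_rot: [0.671, 0.741, -0.0, -0.0]
ft_force: [0.6, 0.3, -1.8]
grip_width: 0.0258
grip_force: 45.0
```

Run:
```python
from h import *
f=[];m=[]
for i in range(6):
    p=snap('wrist','w8.png'); o=robot.get_obs(); f.append(o['ft_force']);m.append(o['moment'])
print(np.mean(f,0).round(2),np.mean(m,0).round(3),np.std(m,0).round(3),o['position'],o['q'].round(3))
u,v=321,210; a=cv2.imread('pics/w8.png')[v-40:v+20,u-40:u+40]
cv2.imwrite('pics/w8c.png',cv2.resize(a,(800,600),interpolation=cv2.INTER_CUBIC))
```

```text
[ 0.15  0.1  -1.34] [-0.014 -0.103 -0.015] [0.022 0.023 0.017] [0.57003723 0.19024255 0.13077448] [0.136 0.642 1.592 0.    0.908 0.038]
```

View pics/w8c.png

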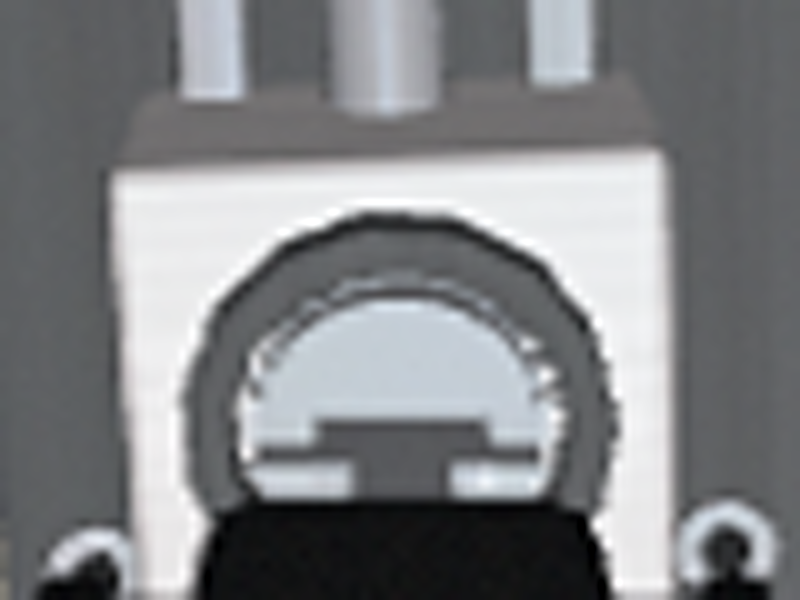

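The blade sits about 4 mm deep in the slot, centred on the ring (crop column 403 vs 402). Now I turn clockwise; the first 17° can't yet grip.

```bash
cat > m.py <<'E'
from h import *
f=[];m=[];q=[]
for i in range(5):
    robot.camera('top'); o=robot.get_obs(); f.append(o['ft_force']);m.append(o['moment']); q.append(o['tool_rot'])
r=R.from_quat(q[-1]); x=r.as_matrix()[:,0]
print('t',o['time'].round(2),'F',np.mean(f,0).round(2),'M',np.mean(m,0).round(3),'pos',o['position'].round(4),'yaw',np.degrees(np.arctan2(x[1],x[0])).round(2),'q6',o['q'][5].round(3),'tau6',o['joint_torque'][5].round(3))
E
echo ok
```

```text
ok
```

Call:
{"op": "move_arm", "data": {
  "series": "0 0 0 0 0 3;0 0 0 0 0 6;0 0 0 0 0 9;0 0 0 0 0 12;0 0 0 0 0 12"
}}

```text
time: 11.13
position: [0.57, 0.19, 0.1308]
tool_rot: [0.745, 0.667, -0.0, 0.0]
ft_force: [-0.0, -0.2, -1.1]
grip_width: 0.0258
grip_force: 45.0
```

```bash
python3 m.py
```

```text
Traceback (most recent call last):
  File "m.py", line 6, in <module>
    print('t',o['time'].round(2),'F',np.mean(f,0).round(2),'M',np.mean(m,0).round(3),'pos',o['position'].round(4),'yaw',np.degrees(np.arctan2(x[1],x[0])).round(2),'q6',o['q'][5].round(3),'tau6',o['joint_torque'][5].round(3))
              ^^^^^^^^^^^^^^^
AttributeError: 'float' object has no attribute 'round'
```

Call:
{"op": "move_arm", "data": {
  "series": "0 0 0 0 0 2;0 0 0 0 0 4;0 0 0 0 0 6;0 0 0 0 0 6"
}}

```text
time: 11.72
position: [0.57, 0.19, 0.1307]
tool_rot: [0.779, 0.627, -0.0, 0.0]
ft_force: [0.3, -1.4, -1.4]
grip_width: 0.0258
grip_force: 45.0
```

```bash
python3 m.py
python3 - <<'E'
from h import *
t=snap('top'); p=snap('wrist')
for q in(t,p):
  for n in('block','jaw','slot'):
    for d in robot.tip_of(q,n)[:1]: print(n,np.round(d['xyz'],4),round(d['p'],2))
E
```

```text
slot [0.5676 0.1932 0.0463] 0.37
block [0.5581 0.2536 0.009 ] 0.58
jaw [0.5633 0.2406 0.0144] 0.96
slot [0.5656 0.1942 0.0453] 0.67Traceback (most recent call last):
  File "m.py", line 6, in <module>
    print('t',o['time'].round(2),'F',np.mean(f,0).round(2),'M',np.mean(m,0).round(3),'pos',o['position'].round(4),'yaw',np.degrees(np.arctan2(x[1],x[0])).round(2),'q6',o['q'][5].round(3),'tau6',o['joint_torque'][5].round(3))
              ^^^^^^^^^^^^^^^
AttributeError: 'float' object has no attribute 'round'
```

```bash
sed -i "s/o\['time'\].round(2)/round(float(o['time']),2)/; s/o\['joint_torque'\]\[5\].round(3)/round(float(o['joint_torque'][5]),3)/; s/o\['q'\]\[5\].round(3)/round(float(o['q'][5]),3)/" m.py; python3 m.py
python3 - <<'E'
from h import *
p=snap('wrist','w9.png'); a=cv2.imread('pics/w9.png')[90:240,240:440]
cv2.imwrite('pics/w9c.png',cv2.resize(a,(800,600),interpolation=cv2.INTER_CUBIC))
E
```

```text
t 12.62 F [-0.14 -2.49 -1.  ] M [-0.652 -0.09   0.099] pos [0.57   0.1901 0.1308] yaw 77.66 q6 0.352 tau6 0.088
```

View pics/w9c.png

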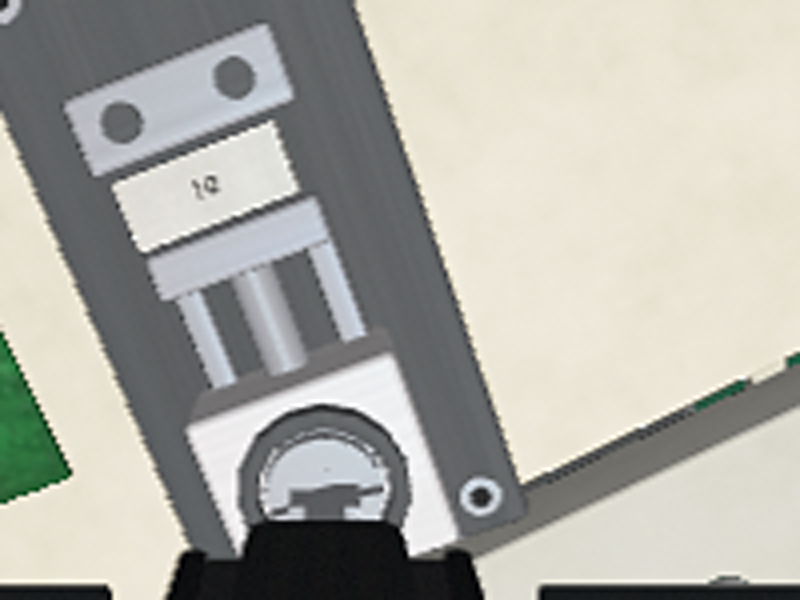

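The screw now engages: the blade sits about 10° off the slot and the torque is 0.10 N m. Gaps still show at jaw/block and block/stop. I'll track these numerically while I go on turning.

```bash
cat >> m.py <<'E'
p=robot.camera('wrist'); g=cv2.cvtColor(p['img'],cv2.COLOR_RGB2GRAY).astype(np.float32)
a=np.radians(6.5); n=np.array([-np.sin(a),np.cos(a)]); d=np.array([n[1],-n[0]]); S=np.array([.570,.190])
ss=np.arange(38,84,.5)/1000; L=[]
for k in np.arange(-.008,.0081,.002):
    uv=np.array([proj(p,[*(S+s*n+k*d),.033]) for s in ss],np.float32)
    L.append(cv2.remap(g,uv[:,0],uv[:,1],cv2.INTER_LINEAR)[:,0])
print(np.median(L,0).astype(int).tolist())
E
python3 m.py
```

```text
t 12.92 F [-0.18 -2.94 -1.4 ] M [-0.716 -0.061  0.098] pos [0.57   0.1901 0.1307] yaw 77.66 q6 0.352 tau6 0.089
[108, 105, 101, 103, 111, 110, 105, 105, 103, 104, 102, 98, 129, 158, 180, 197, 201, 198, 197, 198, 199, 200, 200, 199, 198, 197, 196, 196, 197, 196, 182, 157, 109, 86, 92, 151, 214, 228, 226, 224, 223, 223, 224, 224, 224, 225, 223, 223, 222, 223, 223, 223, 223, 223, 223, 223, 221, 221, 222, 222, 222, 222, 223, 227, 218, 164, 91, 93, 95, 116, 155, 188, 203, 205, 201, 198, 195, 190, 190, 190, 192, 192, 194, 195, 195, 194, 193, 192, 192, 192, 192, 192]
```

Call:
{"op": "move_arm", "data": {
  "series": "0 0 0 0 0 2;0 0 0 0 0 4;0 0 0 0 0 6;0 0 0 0 0 6"
}}

```text
time: 13.3
position: [0.57, 0.1901, 0.1308]
tool_rot: [0.811, 0.585, -0.0, 0.0]
ft_force: [0.2, -3.5, -1.2]
grip_width: 0.0258
grip_force: 45.0
```

```bash
python3 m.py
```

```text
t 13.55 F [ 0.04 -3.74 -0.97] M [-0.82  -0.062  0.083] pos [0.57   0.1901 0.1308] yaw 71.69 q6 0.456 tau6 0.084
[117, 119, 118, 113, 116, 117, 116, 111, 116, 118, 111, 110, 110, 122, 169, 187, 198, 199, 197, 197, 197, 198, 199, 199, 197, 196, 196, 195, 195, 195, 193, 175, 148, 107, 91, 147, 202, 227, 224, 223, 222, 221, 222, 222, 222, 223, 223, 222, 221, 221, 221, 221, 221, 221, 221, 222, 221, 220, 220, 221, 221, 221, 223, 226, 201, 133, 94, 94, 98, 123, 165, 191, 200, 203, 200, 196, 193, 189, 189, 190, 191, 192, 193, 194, 194, 193, 192, 192, 191, 191, 191, 190]
```

The jaw advanced 0.45 mm for 6°, as expected. About 1.3 mm remains at the jaw and 2.4 mm at the stop, so I continue in larger steps.

Call:
{"op": "move_arm", "data": {
  "series": "0 0 0 0 0 3;0 0 0 0 0 6;0 0 0 0 0 9;0 0 0 0 0 12;0 0 0 0 0 12"
}}

```text
time: 14.02
position: [0.57, 0.1901, 0.1307]
tool_rot: [0.868, 0.497, -0.0, 0.0]
ft_force: [0.3, -2.9, -0.5]
grip_width: 0.0257
grip_force: 45.0
```

```bash
python3 m.py
```

```text
t 14.27 F [ 0.5  -3.85 -0.98] M [-0.932 -0.055  0.081] pos [0.57   0.1901 0.1307] yaw 59.71 q6 0.665 tau6 0.08
[140, 138, 140, 139, 139, 140, 138, 137, 138, 135, 137, 134, 136, 133, 131, 153, 176, 192, 201, 202, 198, 198, 200, 200, 200, 199, 198, 196, 195, 195, 195, 193, 184, 162, 142, 157, 208, 224, 225, 223, 222, 221, 221, 222, 222, 223, 223, 221, 221, 221, 221, 222, 222, 222, 221, 221, 222, 221, 220, 221, 221, 221, 223, 224, 204, 144, 106, 95, 104, 130, 172, 192, 202, 204, 200, 197, 194, 191, 189, 189, 191, 192, 193, 193, 194, 194, 192, 191, 191, 191, 191, 191]
```

Call:
{"op": "move_arm", "data": {
  "series": "0 0 0 0 0 3;0 0 0 0 0 6;0 0 0 0 0 9;0 0 0 0 0 12;0 0 0 0 0 12"
}}

```text
time: 14.73
position: [0.57, 0.1901, 0.1308]
tool_rot: [0.915, 0.404, -0.0, 0.0]
ft_force: [-0.2, -4.2, -0.5]
grip_width: 0.0259
grip_force: 45.0
```

```bash
python3 m.py
```

```text
t 14.98 F [ 0.4  -4.41 -1.24] M [-1.087 -0.057  0.086] pos [0.57   0.1901 0.1307] yaw 47.71 q6 0.875 tau6 0.082
[128, 134, 138, 135, 140, 136, 138, 142, 140, 138, 136, 139, 142, 139, 140, 143, 140, 167, 182, 196, 199, 197, 196, 196, 197, 197, 196, 195, 194, 192, 191, 190, 190, 187, 170, 156, 161, 198, 223, 222, 221, 220, 220, 219, 219, 220, 220, 220, 219, 219, 218, 218, 219, 219, 219, 218, 219, 219, 218, 218, 218, 219, 219, 220, 222, 209, 157, 100, 105, 132, 166, 191, 198, 200, 197, 194, 191, 187, 186, 186, 187, 189, 190, 191, 191, 191, 189, 188, 188, 187, 188, 187]
```

Call:
{"op": "move_arm", "data": {
  "series": "0 0 0 0 0 2;0 0 0 0 0 4;0 0 0 0 0 6;0 0 0 0 0 6"
}}

```text
time: 15.37
position: [0.57, 0.1901, 0.1307]
tool_rot: [0.935, 0.356, -0.0, 0.0]
ft_force: [-0.6, -4.4, -2.0]
grip_width: 0.0255
grip_force: 45.0
```

```bash
python3 m.py
```

```text
t 15.62 F [ 0.01 -4.85 -1.11] M [-1.206 -0.058  0.106] pos [0.57   0.1901 0.1307] yaw 41.7 q6 0.979 tau6 0.086
[121, 125, 121, 131, 153, 152, 134, 129, 124, 125, 131, 136, 131, 132, 130, 131, 136, 145, 165, 184, 194, 196, 193, 193, 193, 194, 194, 193, 192, 190, 189, 188, 188, 187, 180, 163, 156, 164, 204, 218, 220, 218, 218, 217, 218, 218, 218, 217, 218, 219, 217, 217, 217, 217, 217, 217, 215, 215, 215, 215, 215, 215, 216, 216, 218, 217, 201, 152, 117, 132, 169, 187, 195, 196, 193, 191, 188, 185, 184, 184, 186, 187, 187, 188, 189, 187, 187, 186, 186, 185, 185, 185]
```

Call:
{"op": "move_arm", "data": {
  "series": "0 0 0 0 0 1.5;0 0 0 0 0 3;0 0 0 0 0 3"
}}

```text
time: 15.92
position: [0.57, 0.1901, 0.1308]
tool_rot: [0.944, 0.331, -0.0, 0.0]
ft_force: [0.3, -4.3, -0.7]
grip_width: 0.0258
grip_force: 45.0
```

```bash
python3 m.py
```

```text
t 16.17 F [ 0.1  -5.14 -0.82] M [-1.211 -0.084  0.117] pos [0.57   0.1901 0.1307] yaw 38.68 q6 1.032 tau6 0.091
[115, 121, 119, 118, 122, 124, 119, 124, 130, 126, 123, 125, 122, 124, 128, 130, 124, 135, 158, 179, 192, 195, 193, 192, 192, 193, 193, 192, 192, 190, 189, 188, 187, 187, 183, 169, 156, 153, 175, 212, 219, 217, 218, 217, 217, 217, 218, 218, 217, 216, 215, 215, 215, 215, 215, 216, 216, 216, 215, 215, 216, 215, 215, 215, 215, 215, 208, 173, 128, 132, 163, 186, 194, 195, 192, 189, 186, 184, 182, 183, 185, 186, 187, 187, 188, 187, 187, 185, 184, 185, 185, 184]
```

```bash
sed -i "s/range(5)/range(8)/; s/q.append(o\['tool_rot'\])/q.append(o['tool_rot']); T.append(o['joint_torque'][5])/; s/m=\[\];q=\[\]/m=[];q=[];T=[]/; s/'tau6',round(float(o\['joint_torque'\]\[5\]),3)/'tau6',np.mean(T).round(4),np.std(T).round(4)/" m.py; python3 m.py|head -1
```

```text
t 16.62 F [ 0.18 -5.19 -1.01] M [-1.245 -0.06   0.094] pos [0.57   0.1901 0.1307] yaw 38.68 q6 1.032 tau6 0.0907 0.0
```

Call:
{"op": "move_arm", "data": {
  "series": "0 0 0 0 0 1.5;0 0 0 0 0 3;0 0 0 0 0 3"
}}

```text
time: 16.92
position: [0.57, 0.1901, 0.1307]
tool_rot: [0.952, 0.306, -0.0, 0.0]
ft_force: [0.2, -5.2, 0.0]
grip_width: 0.0256
grip_force: 45.0
```

```bash
python3 m.py
```

```text
t 17.32 F [ 0.12 -5.22 -0.94] M [-1.241 -0.056  0.08 ] pos [0.57   0.1901 0.1307] yaw 35.69 q6 1.084 tau6 0.0964 0.012
[110, 115, 117, 112, 114, 120, 118, 116, 120, 123, 119, 119, 124, 125, 121, 122, 127, 131, 147, 168, 187, 194, 194, 191, 191, 192, 192, 192, 191, 190, 189, 188, 187, 186, 185, 174, 158, 149, 156, 195, 218, 219, 217, 217, 216, 217, 217, 216, 216, 217, 216, 215, 216, 216, 215, 216, 215, 214, 213, 214, 214, 214, 214, 214, 215, 217, 216, 192, 159, 145, 161, 186, 192, 196, 192, 189, 187, 183, 183, 182, 184, 186, 186, 187, 187, 187, 186, 185, 184, 184, 184, 184]
```

```bash
sed -i "s/np.mean(T).round(4),np.std(T).round(4)/np.round(T,4)[[0,1,2,4,-1]]/; s/range(8)/range(6)/" m.py
```

Call:
{"op": "move_arm", "data": {
  "series": "0 0 0 0 0 1.5;0 0 0 0 0 3;0 0 0 0 0 3"
}}

```text
time: 17.62
position: [0.57, 0.1901, 0.1308]
tool_rot: [0.96, 0.281, -0.0, 0.0]
ft_force: [-0.2, -5.2, -1.1]
grip_width: 0.0257
grip_force: 45.0
```

```bash
python3 m.py
```

```text
t 17.92 F [ 0.31 -5.11 -1.21] M [-1.253 -0.051  0.076] pos [0.57   0.1901 0.1307] yaw 32.68 q6 1.137 tau6 [0.1275 0.0976 0.0919 0.0908 0.0907]
[104, 109, 114, 113, 108, 113, 121, 121, 113, 117, 122, 122, 116, 117, 122, 123, 121, 121, 140, 151, 176, 190, 191, 190, 190, 190, 190, 190, 190, 189, 188, 187, 185, 185, 184, 181, 167, 151, 160, 191, 211, 219, 216, 215, 215, 215, 215, 216, 215, 215, 214, 213, 213, 214, 213, 213, 213, 213, 213, 213, 213, 213, 213, 213, 213, 214, 213, 199, 171, 143, 161, 185, 192, 192, 190, 187, 184, 182, 181, 182, 183, 184, 185, 186, 185, 185, 184, 184, 184, 183, 183, 183]
```

Call:
{"op": "move_arm", "data": {
  "series": "0 0 0 0 0 1.5;0 0 0 0 0 3;0 0 0 0 0 3"
}}

```text
time: 18.22
position: [0.5699, 0.1901, 0.1308]
tool_rot: [0.967, 0.256, -0.0, 0.0]
ft_force: [0.3, -4.9, -1.1]
grip_width: 0.0261
grip_force: 45.0
```

```bash
python3 m.py
```

```text
t 18.52 F [ 0.08 -5.19 -0.74] M [-1.24e+00 -1.00e-03  8.60e-02] pos [0.5699 0.1901 0.1307] yaw 29.68 q6 1.189 tau6 [0.1222 0.0925 0.0868 0.0857 0.0857]
[105, 101, 108, 110, 106, 103, 107, 116, 116, 111, 110, 116, 123, 122, 114, 114, 116, 121, 130, 149, 173, 186, 190, 189, 187, 187, 188, 188, 187, 187, 186, 185, 184, 183, 182, 179, 169, 151, 153, 178, 208, 216, 214, 212, 213, 214, 213, 213, 212, 212, 212, 212, 211, 210, 211, 211, 212, 211, 210, 211, 211, 211, 211, 210, 210, 212, 214, 205, 185, 160, 163, 183, 189, 190, 188, 185, 182, 180, 178, 179, 181, 182, 182, 183, 183, 183, 182, 182, 182, 181, 181, 181]
```

Call:
{"op": "move_arm", "data": {
  "series": "0 0 0 0 0 1.5;0 0 0 0 0 3;0 0 0 0 0 3"
}}

```text
time: 18.82
position: [0.5699, 0.1901, 0.1308]
tool_rot: [0.973, 0.23, -0.0, 0.0]
ft_force: [-0.1, -4.9, -1.2]
grip_width: 0.0257
grip_force: 45.0
```

```bash
python3 m.py
```

```text
t 19.12 F [ 0.2  -5.59 -1.09] M [-1.264 -0.002  0.102] pos [0.5699 0.1901 0.1307] yaw 26.69 q6 1.241 tau6 [0.1273 0.0975 0.0918 0.0907 0.0907]
[109, 104, 99, 108, 113, 112, 107, 103, 108, 114, 117, 112, 106, 108, 117, 122, 119, 121, 126, 145, 166, 182, 188, 188, 185, 185, 186, 186, 186, 185, 185, 184, 182, 182, 181, 180, 172, 156, 150, 162, 202, 214, 212, 211, 211, 211, 211, 211, 212, 211, 211, 211, 210, 208, 209, 209, 209, 209, 208, 210, 209, 209, 208, 208, 209, 209, 209, 206, 195, 170, 169, 180, 188, 189, 186, 184, 181, 178, 177, 178, 179, 180, 181, 182, 182, 182, 181, 180, 180, 180, 180, 180]
```

Call:
{"op": "move_arm", "data": {
  "series": "0 0 0 0 0 1;0 0 0 0 0 2;0 0 0 0 0 2"
}}

```text
time: 19.42
position: [0.5699, 0.1901, 0.1307]
tool_rot: [0.977, 0.214, -0.0, 0.0]
ft_force: [0.1, -5.3, -0.0]
grip_width: 0.0258
grip_force: 45.0
```

```bash
python3 m.py
```

```text
t 19.72 F [ 0.04 -5.37 -0.66] M [-1.219 -0.005  0.112] pos [0.5699 0.1901 0.1307] yaw 24.69 q6 1.276 tau6 [0.1403 0.1205 0.1167 0.116  0.116 ]
[99, 104, 106, 107, 104, 100, 107, 112, 112, 109, 104, 103, 109, 117, 121, 118, 113, 110, 122, 140, 162, 182, 186, 186, 185, 184, 185, 185, 185, 184, 183, 182, 181, 181, 180, 179, 170, 153, 149, 164, 191, 211, 211, 210, 210, 210, 210, 210, 210, 210, 209, 209, 208, 207, 208, 208, 208, 207, 207, 208, 208, 207, 207, 208, 208, 208, 208, 206, 195, 174, 165, 179, 186, 187, 185, 182, 179, 177, 176, 177, 178, 180, 181, 181, 181, 181, 180, 179, 179, 178, 178, 179]
```

Call:
{"op": "move_arm", "data": {
  "series": "0 0 0 0 0 1;0 0 0 0 0 1;0 0 0 0 0 1"
}}

```text
time: 20.02
position: [0.5699, 0.1901, 0.1308]
tool_rot: [0.979, 0.205, -0.0, 0.0]
ft_force: [-0.3, -4.8, -1.5]
grip_width: 0.0257
grip_force: 45.0
```

```bash
python3 m.py
```

```text
t 20.32 F [-0.25 -4.87 -0.56] M [-1.24  -0.015  0.117] pos [0.5699 0.1901 0.1307] yaw 23.7 q6 1.294 tau6 [0.1311 0.13   0.1299 0.1298 0.1298]
[108, 106, 102, 96, 95, 103, 107, 108, 108, 103, 101, 106, 111, 114, 114, 112, 110, 110, 125, 138, 167, 180, 186, 185, 184, 183, 184, 184, 184, 184, 183, 182, 181, 180, 180, 178, 170, 156, 149, 162, 194, 212, 209, 209, 210, 209, 209, 210, 210, 210, 210, 209, 208, 207, 208, 209, 208, 207, 206, 207, 207, 207, 208, 208, 207, 208, 209, 204, 192, 175, 166, 180, 185, 187, 185, 182, 179, 176, 176, 176, 177, 179, 179, 180, 180, 180, 179, 179, 178, 178, 178, 178]
```

The settled torque rose by 0.04 N m over the free-turning value, and the block no longer moves, so the grip is right. I'll back the blade off within its play, then lift straight out.

Call:
{"op": "move_arm", "data": {
  "series": "0 0 0 0 0 -4;0 0 0 0 0 -8;0 0 0 0 0 -8;0 0 -3 0 0 -8;0 0 -10 0 0 -8;0 0 -40 0 0 -8;0 0 -75 0 0 -8;0 0 -93 0 0 -8"
}}

```text
time: 21.03
position: [0.5722, 0.1916, 0.2281]
tool_rot: [0.962, 0.272, 0.004, -0.001]
ft_force: [1.1, 1.2, -0.5]
grip_width: 0.0257
grip_force: 45.0
```

```bash
python3 m.py | head -1
python3 - <<'E'
from h import *
p=snap('wrist','w10.png')
for n in('block','driver','slot'):
  for d in robot.tip_of(p,n)[:1]: print(n,np.round(d['xyz'],4),round(d['p'],2),proj(p,d['xyz']).round())
print('to A',tool([.44,.05,.224]))
E
```

```text
t 21.33 F [-0.04  0.01 -1.27] M [-0.016 -0.01   0.004] pos [0.5689 0.1904 0.2224] yaw 31.63 q6 1.155 tau6 [-0.0065 -0.0032  0.0048  0.0044  0.0031]
block [0.5581 0.2537 0.0129] 0.88 [271. 159.]
driver [0.5717 0.1944 0.1361] 0.78 [317. 204.]
slot [0.5693 0.1924 0.0444] 0.6 [319. 183.]
to A [-183.83300316   51.38907445   -1.11309473]
```

Call:
{"op": "move_arm", "data": {
  "series": "-37 10 0 0 0 -7;-74 20 0 0 0 -14;-110 31 0 0 0 -21;-147 41 0 0 0 -28;-184 51 0 0 0 -35;-184 51 0 0 0 -42;-184 51 0 0 0 -49;-184 51 0 0 0 -56"
}}

```text
time: 22.25
position: [0.4398, 0.0495, 0.2238]
tool_rot: [0.72, 0.694, 0.0, -0.0]
ft_force: [0.3, -0.2, -2.0]
grip_width: 0.0261
grip_force: 45.0
```

```bash
python3 m.py | head -1
python3 - <<'E'
from h import *
print('to stand',tool([.4735,-.2841,.224]))
E
```

```text
t 22.55 F [ 0.13 -0.12 -1.4 ] M [-0.038 -0.083 -0.001] pos [0.4402 0.0504 0.2236] yaw 87.55 q6 -0.097 tau6 [-0.2729 -0.5472 -0.1609  0.0049  0.0115]
to stand [-332.79947237   47.39749637   -0.38956559]
```

Call:
{"op": "move_arm", "data": {
  "series": "-41 6 0 0 0 -4;-82 12 0 0 0 -8;-123 18 0 0 0 -8;-164 24 0 0 0 -8;-205 30 0 0 0 -8;-246 36 0 0 0 -8;-287 42 0 0 0 -8;-325 47 0 0 0 -8"
}}

```text
time: 23.27
position: [0.474, -0.2789, 0.2236]
tool_rot: [0.672, 0.741, 0.0, 0.0]
ft_force: [1.2, -0.2, -0.9]
grip_width: 0.0252
grip_force: 45.0
```

Call:
{"op": "move_arm", "data": {
  "series": "-8 -1 0 0 0 0;-8 -1 0 0 0 0;-8 -1 0 0 0 0;-8 -1 0 0 0 0"
}}

```text
time: 23.6
position: [0.4729, -0.2824, 0.2232]
tool_rot: [0.671, 0.741, 0.0, -0.001]
ft_force: [-0.6, 0.3, -0.6]
grip_width: 0.0255
grip_force: 45.0
```

```bash
python3 m.py | head -1
python3 - <<'E'
from h import *
o=robot.get_obs(); print(tool([.4735,-.2841,o['position'][2]]))
p=snap('wrist')
for d in robot.tip_of(p,'stand')[:1]+robot.tip_of(p,'driver')[:1]: print(d)
E
```

```text
t 23.9 F [ 0.13 -0.05 -1.86] M [-0.007 -0.117 -0.006] pos [ 0.4737 -0.2834  0.2239] yaw 95.74 q6 -0.842 tau6 [0.0044 0.0036 0.0028 0.0017 0.0013]
[-4.23386614e-01 -2.92592085e-01 -7.09555244e-06]
{'xyz': [0.4758, -0.28, -0.002], 'p': 0.87}
{'xyz': [0.4723, -0.2816, 0.1391], 'p': 0.98}
```

Call:
{"op": "move_arm", "data": {
  "series": "-0.5 0 35 0 0 0;-0.5 0 65 0 0 0;-0.5 0 85 0 0 0;-0.5 0 100 0 0 0;-0.5 0 115 0 0 0;-0.5 0 125 0 0 0;-0.5 0 127 0 0 0;-0.5 0 127 0 0 0"
}}

```text
time: 24.77
position: [0.4735, -0.2849, 0.0962]
tool_rot: [0.671, 0.741, 0.0, -0.001]
ft_force: [0.9, 0.7, -0.8]
grip_width: 0.0257
grip_force: 45.0
```

```bash
python3 m.py | head -1
```

```text
t 25.07 F [ 0.24  0.04 -1.91] M [-0.023 -0.102 -0.009] pos [ 0.4741 -0.2853  0.0977] yaw 95.66 q6 -0.842 tau6 [-0.0002 -0.0001 -0.      0.0001  0.0001]
```

Call:
{"op": "move_arm", "data": {
  "series": "0 0 1.5 0 0 0;0 0 3 0 0 0;0 0 3 0 0 0;0 0 3 0 0 0"
}}

```text
time: 25.45
position: [0.4739, -0.2852, 0.0944]
tool_rot: [0.671, 0.741, -0.0, 0.0]
ft_force: [-1.1, 1.0, 4.9]
grip_width: 0.0256
grip_force: 45.0
```

```bash
python3 m.py | head -1
```

```text
t 25.75 F [-0.58  0.67  5.55] M [0.101 0.069 0.012] pos [ 0.4739 -0.2851  0.0944] yaw 95.66 q6 -0.842 tau6 [-0.0022 -0.0022 -0.0022 -0.0022 -0.0022]
```

The shoulder rests on the stand with about 5 N. Letting go, then moving up.

Call:
{"op": "move_arm", "data": {
  "series": "0 0 -0.5 0 0 0;0 0 -0.5 0 0 0;0 0 -0.5 0 0 0;0 0 -0.5 0 0 0;0 0 -0.5 0 0 0;0 0 -0.5 0 0 0;0 0 -0.5 0 0 0;0 0 -0.5 0 0 0",
  "jaw": 1
}}

```text
time: 26.47
position: [0.4737, -0.2849, 0.0942]
tool_rot: [0.671, 0.741, 0.0, -0.0]
ft_force: [-0.8, 0.1, -1.4]
grip_width: 0.0713
grip_force: 0.0
```

Call:
{"op": "move_arm", "data": {
  "series": "0 0 -10 0 0 0;0 0 -40 0 0 0;0 0 -80 0 0 0;0 0 -120 0 0 0;-40 0 -150 0 0 0;-60 0 -150 0 0 0;-60 0 -150 0 0 0;-60 0 -150 0 0 0"
}}

```text
time: 27.13
position: [0.4796, -0.3459, 0.2456]
tool_rot: [0.672, 0.741, -0.0, 0.001]
ft_force: [-0.5, -0.0, 0.7]
grip_width: 0.0869
grip_force: 0.0
```

```bash
python3 m.py | head -1
python3 - <<'E'
from h import *
o=robot.get_obs(); print(o['grip_width'])
p=snap('wrist'); s=snap('side'); t=snap('top')
for q in(p,s,t):
  for n in('driver','handle_mid','block','jaw'):
    for d in robot.tip_of(q,n)[:1]: print(n,np.round(d['xyz'],4),round(d['p'],2))
E
```

```text
t 27.43 F [-0.1   0.35  0.23] M [-0.036 -0.12   0.   ] pos [ 0.4792 -0.3433  0.2435] yaw 95.71 q6 -0.911 tau6 [-0.0038  0.0003  0.0011  0.0008  0.0006]
0.08719329170624965
driver [ 0.4762 -0.2843  0.0109] 0.87
handle_mid [ 0.4734 -0.2852  0.091 ] 0.6
driver [ 0.4712 -0.287   0.0085] 0.75
handle_mid [ 0.473  -0.2859  0.0916] 0.69
driver [ 0.4725 -0.2859  0.0115] 0.68
handle_mid [ 0.4705 -0.2881  0.0954] 0.68
block [0.5588 0.2605 0.0091] 0.41
jaw [0.562  0.2476 0.0137] 0.47
```

```bash
python3 -c "
from rig import robot
print(robot.hand_in())"
```

```text
the job is handed in; nothing more can be done
None
```

The gauge block is clamped against the end stop, at an estimated 10–20 N judged from the torque rise and not measured directly. The driver is back upright in its stand and released, and the job is handed in at about 27 s.

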